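# Sweep the loose nuts into the organiser drawer and push it shut

## Task

Three big hex nuts lie on top of the wooden drawer organiser, whose upper drawer stands pulled out. With closed fingers, sweep all three nuts over the organiser's open front edge so that they drop into the drawer, without picking any up, then push the drawer fully shut. Leave everything else on the bench and on the organiser where it is.

Things in the scene. Friction and masses are not known exactly. Their poses are not given: they have to be found in the camera images.
- organiser: plywood drawer organiser fixed to the bench, 220 mm deep (its x), 280 mm wide (its y), flat top 138 mm above the bench. Origin at the centre of its underside on the bench; its front, where the drawers slide out, faces its -x (roughly towards the robot's right); z up. The top is a tray: a lip 5 mm thick and 8 mm high runs along both sides (y = -140 and +140 mm) and the back (x = +110 mm); the front edge (x = -110 mm) is open. The lower drawer front is a dummy.
- sweep_edge (a point): middle of the open front edge of the organiser's top, 138 mm above the bench; axes as the organiser's
- drawer (a joint): how far the upper drawer is pulled out (m): 0 = fully shut, grows as it comes out along the organiser's -x, at most 0.15; it starts about 0.11 to 0.14 out. About 2 N of sliding friction; it stays where it is left and stops dead at 0.
- drawer_in (a point): centre of the upper drawer's inner floor, moves with the drawer; axes as the organiser's. Inside 195 mm long (x), 250 mm wide (y); floor 58 mm above the bench, side walls' rim 115 mm, front panel's top edge 122 mm above the bench. With the drawer out, the open part in front of the organiser is as long as the joint value.
- drawer_handle (a point): middle of the upper drawer's bar handle: a round bar about 10 mm thick, 80 mm long along the organiser's y, 92 mm above the bench, standing 35 mm off the drawer's front panel (outer face of the panel at organiser x = -118 mm when shut); moves with the drawer, so shut it lies at organiser x = -153 mm
- nut1_c (a point): steel hex nut, identical to the other two: 36 mm across flats, 41.6 mm across corners, 19 mm high, 21 mm bore, about 100 g, lying flat on the organiser's tray top. Site at its centre, half-way up; z is the nut's axis.
- nut2_c (a point): steel hex nut, identical to the other two: 36 mm across flats, 41.6 mm across corners, 19 mm high, 21 mm bore, about 100 g, lying flat on the organiser's tray top. Site at its centre, half-way up; z is the nut's axis.
- nut3_c (a point): steel hex nut, identical to the other two: 36 mm across flats, 41.6 mm across corners, 19 mm high, 21 mm bore, about 100 g, lying flat on the organiser's tray top. Site at its centre, half-way up; z is the nut's axis.
- ramekin: white ceramic ramekin, 68 mm across, 40 mm high, standing at the back corner of the organiser's top (organiser +x, +y), to be left alone; origin at the centre of its underside
- jar: glass jar with steel screw lid, 72 mm across, 100 mm high, standing on the bench behind the organiser, to be left alone; origin at the centre of its underside
- clamp: black spring clamp, 140 mm long, 80 mm over its handles, 23 mm high, lying on the bench beside the drawer, to be left alone; origin below its pivot
- square: aluminium square lying on the bench, blade 200 mm, stock 130 mm, 16 mm high, to be left alone; origin on the bench near the middle of the blade
- screwdriver: screwdriver with wooden handle, lying on the bench, to be left alone
- tape: grey tape measure, 65 x 65 x 36 mm, on the bench, to be left alone; origin at the centre of its underside
Not all that is in view belongs to the job. What is shaped like the part that bears nut1_c but pink is not meant.

How it is judged:
By the outcome, as a careful person would: the job done as asked, in the order asked, and still so for the second after the job is handed in, with the robot touching nothing.
It also fails if it takes over 64 s, if anything falls off the work surface, if the arm or the gripper's body presses on something with over 40 N, if the wrist force passes 120 N, or if a joint passes its speed limit or range.

## Robot

A 6-joint arm with a two-finger parallel gripper is mounted at the origin on the work surface. World frame = base frame: x ahead of the robot, y to its left, z up, the work surface at z = 0. Lengths are in m, angles in degrees, forces in N, time in s.
With the tool pointing down it reaches from about 0.4 to 0.825 m from the base axis. Payload 7 kg.
Tool frame: the origin (TCP) lies midway between the tips of the shut fingers; the grasp point (between the pads) lies 19 mm behind it; x points along the fingers, z is the direction in which the jaws open and shut, and the axes are right-handed (so a half turn about x gives the same grasp; the last joint's range is limited). The gripper opens to 88 mm and grips with 3 to 60 N. Pads are 19 mm wide; open, the fingers measure 130 mm over their backs; the gripper's body (78 mm by 193 mm) begins 47 mm behind the grasp point.
Start: joints at [88.069, 20.546, 0.682, 0, -70.136, -16.507], TCP at [0.213, 0.64, 0.227] pointing down, gripper open.
Joint ranges: [-176.03, 176.03], [-82.01, 121.73], [-58.28, 71.71], [-173.87, 95.51], [-174.79, -0.11], [-173.66, 173.66]. Speed limits (degrees/s): [136.94, 136.94, 172.46, 180, 180, 180].

## Interface

Orientations are given as [roll, pitch, yaw] about the fixed x, y, z axes, in that order (R = Rz(yaw) Ry(pitch) Rx(roll)).
In Python, from plant import ctrl gives the robot as it stands. The module is installed in compiled form; this text tells all that it offers.
- The arm moves only by the tool servo_tool, never from a script. Its argument "deltas" is a list of rows, each a list of 3 entries, a list of its own where there are three numbers: the turn, a rotation vector about the tool's x, y, z in degrees, then the shift along the tool's x, y, z in cm, then the finger opening in cm, from 0 to 8.76. A call has 1 to 5 rows; each row is the pose to reach, as a shift and turn from the pose measured when the call began, along the tool's axes at that moment; what a row does not reach only later rows make up. A row lasts 1/10 s, in which the tool goes at most 50 mm and 8.59 degrees, less where a joint would pass 70% of its speed; a pose out of reach is approached as far as the arm can. A call with a gripper value outside its range is refused whole. The fingers move at their own pace and stop on an object; the grip force is fixed at half the most. Time passes only in rows, so rows that repeat a pose let the fingers close. It gives the time, the measured TCP pose, the force and the opening at its end, in the units of the state.
- ctrl.get_obs(): the state, without advancing time (a new reading comes with each control period).
- ctrl.snapshot(name): name is "scene" or "top" or "wrist"; returns a dict with "image" (480x640x3 uint8, red, green, blue), "vertical_fov" (degrees; the focal length in pixels is half the picture's height over the tangent of half this angle, whatever the lens; pixels are square), "cx", "cy" (the principal point, pixels), "k1" (the pictures are not rectified: a ray, as slopes to the right and down, at radius r is drawn at 1 + k1 r^2 times it, then the intrinsics apply), "rvec" (rotation vector, rad) and "tvec" (3), from world to camera coordinates, as OpenCV has them. Camera axes: x right, y down, z forward; pixel columns grow to the right and rows downward; lengths in m; the calibration is good to about 2 mm. A picture is of the moment at which its call begins. There is no depth.
- ctrl.close_job(): hands the job in, once; it reports no verdict.
The state is a dict: "clock": time; "joint_pos": joint angles; "qvel": joint speeds; "tau": joint torques, N m; "tool_pos": TCP position; "orientation": TCP orientation; "force": force on the tool from outside, world axes, zero at the start; "moment": the same for the moment, N m; "opening": finger opening in m.
Only numpy, scipy, OpenCV 4.12 (cv2) and the standard library are available. Lean on these libraries where they do the work, as an engineer would, in place of code of your own. Each camera call takes 0.05 s, during which the arm holds its last target. There are 200 camera calls.

## Working session

There is one attempt and no reset: what is moved stays moved. The work goes in short steps, Python scripts to look and compute and a tool call to move; the robot and the scene stay as the last step left them, time stands still between calls to the robot, and variables do not carry over. Pictures are saved under pics/ and viewed, on a budget of 10 in all, crops included, one or two more only if the job needs it, and the job is handed in when it is done.

Besides the shell and the picture viewer there is one more tool, called by a JSON object that holds its "op" and its "data". servo_tool: Moves the arm, as the interface text tells. Its arguments: {"type":"object","properties":{"deltas":{"type":"array","items":{"type":"array"}}},"required":["deltas"]}

```bash
mkdir -p pics
cat > h.py <<'E'
import numpy as np, cv2
from plant import ctrl
from scipy.spatial.transform import Rotation as Rn
def cam(n):
    s=ctrl.snapshot(n); return s
def save(s,f): cv2.imwrite(f,s["image"][:,:,::-1])
def KD(s):
    f=240/np.tan(np.radians(s["vertical_fov"])/2)
    return np.array([[f,0,s["cx"]],[0,f,s["cy"]],[0,0,1]]),np.array([s["k1"],0,0,0,0.])
def w2p(s,P):
    K,D=KD(s); return cv2.projectPoints(np.array(P,float).reshape(-1,1,3),np.array(s["rvec"],float),np.array(s["tvec"],float),K,D)[0].reshape(-1,2)
def p2w(s,uv,z):
    K,D=KD(s); n=cv2.undistortPoints(np.array(uv,float).reshape(-1,1,2),K,D).reshape(-1,2)
    R=cv2.Rodrigues(np.array(s["rvec"],float))[0]; t=np.array(s["tvec"],float).ravel()
    c=-R.T@t; d=np.c_[n,np.ones(len(n))]@R
    return c+d*((z-c[2])/d[:,2])[:,None]
E
python3 - <<'E'
from h import *
import pickle
S={n:cam(n) for n in("scene","top","wrist")}
pickle.dump(S,open("s0.pkl","wb"))
for n in S: save(S[n],f"pics/{n}0.png"); print(n,{k:v for k,v in S[n].items() if k!="image"})
print(ctrl.get_obs())
E
```

```text
scene {'vertical_fov': 52.914041071248036, 'cx': 322.01803255633865, 'cy': 244.45108480857667, 'k1': -0.08146579876514347, 'rvec': array([ 1.35096763,  2.2373649 , -0.85454075]), 'tvec': array([ 0.25970397, -0.35740658,  1.59222584])}
top {'vertical_fov': 49.123626698361946, 'cx': 323.2182949243785, 'cy': 236.45850089608987, 'k1': -0.10097231342185459, 'rvec': array([ 2.15071742, -2.11360663,  0.18636258]), 'tvec': array([0.06257519, 0.63750509, 1.23611208])}
wrist {'vertical_fov': 63.72907645078379, 'cx': 320.44039425311956, 'cy': 237.35144406245817, 'k1': -0.053721966719523506, 'rvec': array([-1.71759398,  2.382546  ,  0.36885785]), 'tvec': array([ 0.67499961, -0.03791674,  0.39327675])}
{'clock': 0.15, 'joint_pos': array([ 8.80697523e+01,  2.05814188e+01,  6.45702251e-01, -1.55718518e-02,
       -7.01365484e+01, -1.65088162e+01]), 'qvel': array([ 0.01505412, -0.03464117,  0.15012583,  0.07958791,  0.07430408,
       -0.10227335]), 'tau': array([-4.47458679e-04, -5.83274567e+01,  2.93288219e+01,  7.00100362e+00,
        8.82635883e-03, -1.14896657e-04]), 'tool_pos': array([0.21338095, 0.63998572, 0.22584067]), 'orientation': array([   5.05746536,   89.92626658, -103.38689875]), 'force': array([ 0.1017235 , -0.8357629 ,  0.87870294]), 'moment': array([-0.01338099, -0.0187613 , -0.00303195]), 'opening': 0.08781206969470894}
```

View pics/top0.png

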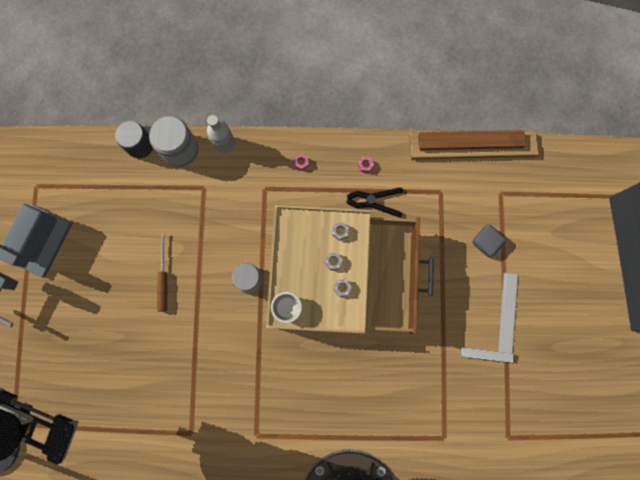

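View pics/scene0.png

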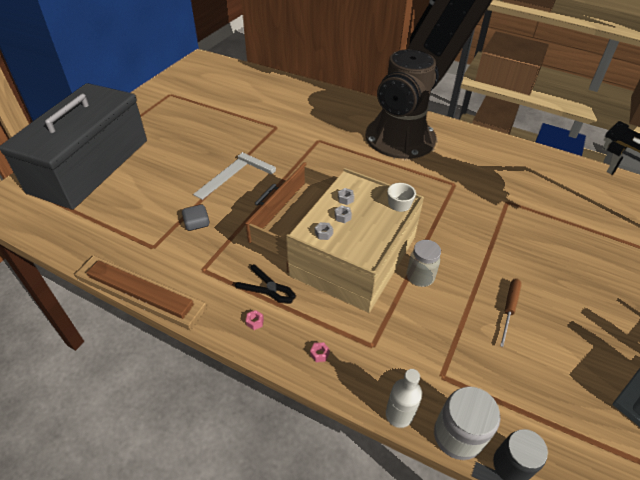

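The top view shows the organiser's top with corners at about (277,207), (370,210), (365,332) and (268,329). The nuts are at (341,230), (334,261) and (343,288), the ramekin at (286,307) and the handle at (431,275). The pink nuts on the bench at (302,161) and (366,164) are decoys. Next I fit the organiser's pose, check it by re-projection and prepare a zoomed overlay.

```bash
cat > m.py <<'E'
from h import *
import pickle
from scipy.optimize import least_squares
S=pickle.load(open("s0.pkl","rb")); s=S["top"]
uv=np.array([[277,207],[370,210],[365,332],[268,329]],float)
L=np.array([[.11,.14,.146],[-.11,.14,.146],[-.11,-.14,.146],[.11,-.14,.146]])
# image up=+world x; organiser +y ~ -x world -> image down
L[:,1]*=-1
def o2w(p,P):
    c,sn=np.cos(p[2]),np.sin(p[2]); P=np.atleast_2d(P)
    return np.c_[p[0]+c*P[:,0]-sn*P[:,1],p[1]+sn*P[:,0]+c*P[:,1],P[:,2]]
def w2o(p,W):
    W=np.atleast_2d(W); d=W[:,:2]-p[:2]; c,sn=np.cos(p[2]),np.sin(p[2])
    return np.c_[c*d[:,0]+sn*d[:,1],-sn*d[:,0]+c*d[:,1],W[:,2]]
r=least_squares(lambda p:(w2p(s,o2w(p,L))-uv).ravel(),[.45,.15,np.pi/2]); p=r.x
if __name__=="__main__":
    print("org",p[:2],np.degrees(p[2]),"res px",r.fun.round(1))
    n=p2w(s,[[341,230],[334,261],[343,288]],.157)
    print("nuts w",n.round(3),"org",w2o(p,n).round(3), "reach",np.hypot(n[:,0],n[:,1]))
    print("ramekin",w2o(p,p2w(s,[[286,307]],.178)).round(3))
    h=p2w(s,[[431,275]],.092); print("handle",h,w2o(p,h).round(3))
    print("panel",w2o(p,p2w(s,[[417,275]],.122)).round(3))
    o=ctrl.get_obs(); R=Rn.from_euler("xyz",o["orientation"],degrees=True).as_matrix(); print(R.round(3))
    A=cv2.resize(s["image"][190:345,245:445],None,fx=4,fy=4,interpolation=cv2.INTER_CUBIC)
    q=((w2p(s,o2w(p,L))-[245,190]+.5)*4).astype(int); cv2.polylines(A,[q.reshape(-1,1,2)],True,(255,0,0),1)
    cv2.imwrite("pics/topz.png",A[:,:,::-1])
E
python3 m.py
```

```text
org [0.54711645 0.07969132] 88.30350895132555 res px [-1.7 -1.2  0.6  0.2  1.5  1.3 -0.4 -0.4]
nuts w [[0.634 0.034 0.157]
 [0.563 0.049 0.157]
 [0.503 0.028 0.157]] org [[-0.043 -0.088  0.157]
 [-0.031 -0.017  0.157]
 [-0.053  0.043  0.157]] reach [0.63501858 0.56518556 0.50365053]
ramekin [[0.07  0.091 0.178]]
handle [[ 0.54169451 -0.1833009   0.092     ]] [[-0.263 -0.002  0.092]]
panel [[-0.224  0.002  0.122]]
[[-0.     0.949 -0.316]
 [-0.001 -0.316 -0.949]
 [-1.     0.     0.001]]
```

View pics/topz.png

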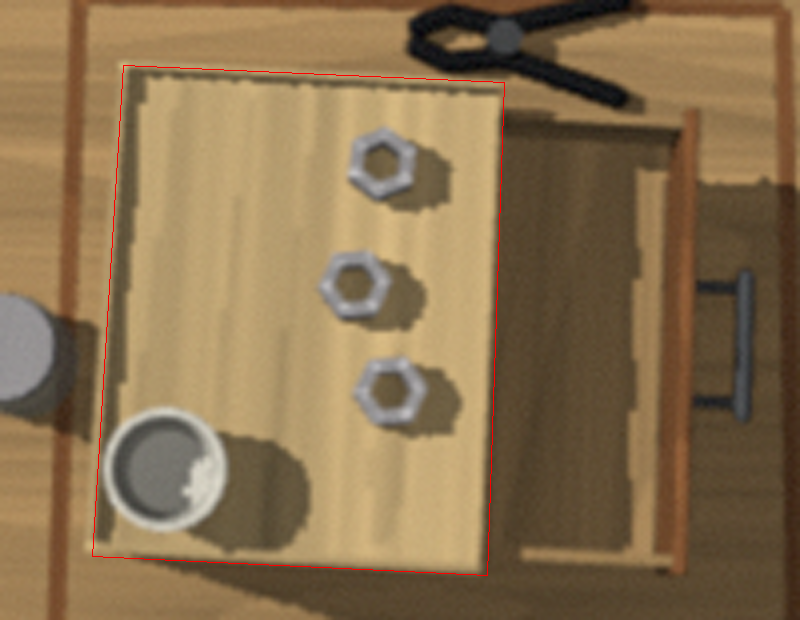

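```bash
cat > g.py <<'E'
import sys
from m import *
# tool x down, y = -org x, z = org +y ; usage: g.py ox oy z [ox oy z ...] (mm)
o=ctrl.get_obs(); R=Rn.from_euler("xyz",o["orientation"],degrees=True)
T=Rn.from_euler("z",p[2]).as_matrix()@np.array([[0,-1,0],[0,0,1],[-1,0,0]])
a=np.array(sys.argv[1:],float).reshape(-1,3)/1000
print("t",round(o["clock"],2),"org now",(w2o(p,o["tool_pos"])[0]*1000).round(1),"F",np.round(o["force"],1),"open",round(o["opening"],4))
for q in a:
    print(q*1000,"rot",(R.inv()*Rn.from_matrix(T)).as_rotvec(degrees=True).round(1),"shift cm",(R.inv().apply(o2w(p,q)[0]-o["tool_pos"])*100).round(2),"T.shift",(T.T@(o2w(p,q)[0]-o["tool_pos"])*100).round(2))
E
python3 g.py 10 -88 227
```

```text
t 0.15 org now [550.2 350.2 225.8] F [ 0.1 -0.8  0.9] open 0.0878
[ 10. -88. 227.] rot [73.3  0.1 -0.1] shift cm [-0.06 57.52 39.1 ] T.shift [ -0.12  54.02 -43.82]
```

{"op": "servo_tool", "data": {"deltas": [[[8,0,0],[0,4,2.7],0],[[16,0,0],[0,8,5.4],0],[[24,0,0],[0,12,8.1],0],[[32,0,0],[0,16,10.9],0],[[40,0,0],[0,20,13.6],0]]}}

```text
clock: 0.65
tool_pos: [0.3608, 0.4459, 0.2259]
orientation: [43.2, 89.9, -105.6]
force: [1.7, 0.4, 0.2]
opening: 0.0532
```

```bash
python3 g.py 10 -88 227
```

```text
t 0.65 org now [360.5 197.1 225.9] F [1.7 0.4 0.2] open 0.0532
[ 10. -88. 227.] rot [32.9  0.  -0.1] shift cm [-0.07 44.92 -4.86] T.shift [ -0.11  35.05 -28.51]
```

{"op": "servo_tool", "data": {"deltas": [[[8,0,0],[0,4.8,-0.5],0],[[16,0,0],[0,9.6,-1],0],[[24,0,0],[0,14.4,-1.6],0],[[32.9,0,0],[0,19.2,-2.1],0],[[32.9,0,0],[0,24,-2.6],0]]}}

```text
clock: 1.15
tool_pos: [0.5083, 0.2524, 0.2262]
orientation: [75.4, 89.9, -106.6]
force: [2.2, 0.7, -0.0]
opening: 0.0131
```

```bash
python3 g.py 10 -88 227
```

```text
t 1.15 org now [171.5  44.  226.2] F [ 2.2  0.7 -0. ] open 0.0131
[ 10. -88. 227.] rot [-0.3  0.  -0.1] shift cm [ -0.06  16.09 -13.27] T.shift [ -0.08  16.15 -13.2 ]
```

{"op": "servo_tool", "data": {"deltas": [[[-0.3,0,0],[0,3.5,-2.9],0],[[-0.3,0,0],[0,7.2,-6],0],[[-0.3,0,0],[0,11,-9],0],[[-0.3,0,0],[0,14.5,-12],0],[[-0.3,0,0],[0,16.1,-13.3],0]]}}

```text
clock: 1.65
tool_pos: [0.6372, 0.0838, 0.2256]
orientation: [61.0, 89.9, -120.8]
force: [0.2, 1.9, 0.1]
opening: 0.0003
```

```bash
python3 g.py 10 -88 160 10 -88 144; python3 -c "
from h import *
s=cam('wrist');save(s,'pics/w1.png')
from m import p,o2w
print(w2p(s,o2w(p,[[-.11,0,.138],[-.043,-.088,.157],[-.031,-.017,.157],[-.053,.043,.157],[.11,-.14,.146],[-.11,-.14,.146],[-.11,.14,.146]])).round())"
```

```text
t 1.65 org now [  6.7 -89.9 225.6] F [0.2 1.9 0.1] open 0.0003
[ 10. -88. 160.] rot [-0.1  0.1 -0.1] shift cm [ 6.56 -0.34  0.18] T.shift [ 6.56 -0.33  0.19]
[ 10. -88. 144.] rot [-0.1  0.1 -0.1] shift cm [ 8.16 -0.34  0.18] T.shift [ 8.16 -0.33  0.19]
[[472.  56.]
 [324. 172.]
 [442. 192.]
 [545. 156.]
 [253. 378.]
 [233.  53.]
 [699.  63.]]
```

View pics/w1.png

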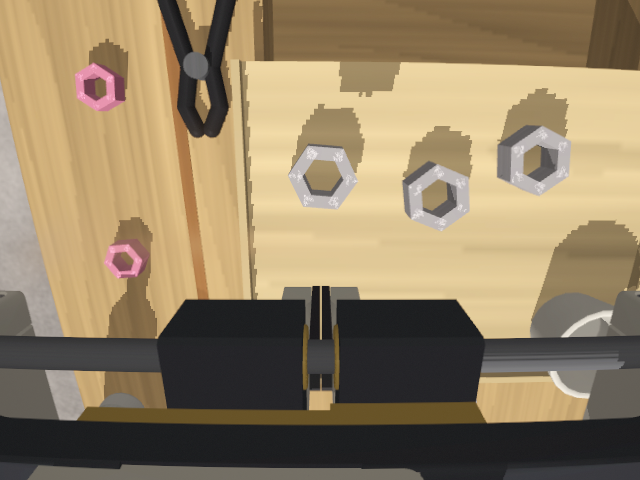

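The wrist view has the real nuts at (323,177), (437,196) and (537,160), with the front edge at row 63. All are within about 5 mm of prediction, so nut 2 sits at y≈-20 and nut 3 at y≈38. I descend behind nut 1.

{"op": "servo_tool", "data": {"deltas": [[[0,0,0],[3,-0.4,0.1],0],[[0,0,0],[6,-0.4,0.1],0],[[0,0,0],[7.6,-0.4,0.1],0],[[0,0,0],[8.2,-0.4,0.1],0],[[0,0,0],[8.2,-0.4,0.1],0]]}}

```text
clock: 2.2
tool_pos: [0.6365, 0.0865, 0.1426]
orientation: [50.6, 89.7, -131.3]
force: [0.2, -0.2, -1.2]
opening: 0.0008
```

{"op": "servo_tool", "data": {"deltas": [[[0,0,0],[0,1,0],0],[[0,0,0],[0,2.5,0],0],[[0,0,0],[0,4.5,0],0],[[0,0,0],[0,6.5,0],0],[[0,0,0],[0,8.5,0],0]]}}

```text
clock: 2.7
tool_pos: [0.6339, -0.0005, 0.1439]
orientation: [66.5, 89.8, -115.4]
force: [0.4, 1.7, 2.2]
opening: 0.0006
```

```bash
python3 g.py -125 -88 143
```

```text
t 2.7 org now [-77.5 -89.2 143.9] F [0.4 1.7 2.2] open 0.0006
[-125.  -88.  143.] rot [-0.2  0.1 -0.2] shift cm [0.1  4.75 0.1 ] T.shift [0.09 4.75 0.12]
```

{"op": "servo_tool", "data": {"deltas": [[[0,0,0],[0,2,0.1],0],[[0,0,0],[0,3.8,0.1],0],[[0,0,0],[0,4.9,0.1],0],[[0,0,0],[0,4.9,0.1],0],[[0,0,0],[-4.5,3,0.1],0]]}}

```text
clock: 3.2
tool_pos: [0.6281, -0.0322, 0.1832]
orientation: [18.9, 89.2, -163.2]
force: [1.5, 0.6, 0.3]
opening: 0.0004
```

```bash
python3 g.py 20 -20 185; python3 -c "
from h import *
from m import p,o2w
t=cam('top');save(t,'pics/top1.png');w=cam('wrist');a=t['image'][180:340,240:450]
b=np.vstack([cv2.resize(a,(394,300)),cv2.resize(w['image'],(394,300))]);cv2.imwrite('pics/c1.png',b[:,:,::-1])"
```

```text
t 3.2 org now [-109.5  -84.3  183.2] F [1.5 0.6 0.3] open 0.0004
[ 20. -20. 185.] rot [-0.4  0.7 -0.2] shift cm [ -0.15 -12.91   6.52] T.shift [ -0.18 -12.95   6.43]
```

View pics/c1.png

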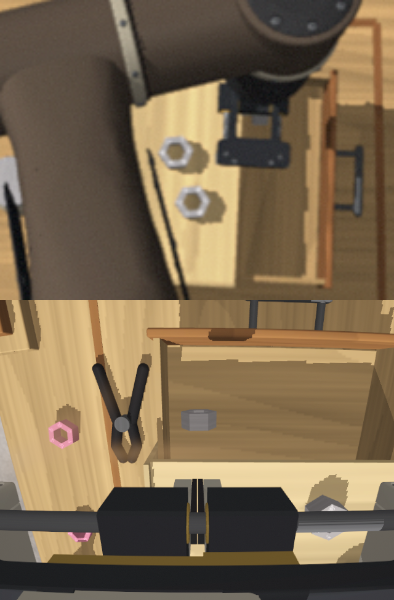

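Nut 1 lies in the drawer, at about (198,419) in the wrist half, and the other two haven't moved. On to nut 2.

{"op": "servo_tool", "data": {"deltas": [[[-0.4,0.7,-0.2],[-0.2,-3.5,1.8],0],[[-0.4,0.7,-0.2],[-0.2,-7.5,3.8],0],[[-0.4,0.7,-0.2],[-0.2,-11,5.6],0],[[-0.4,0.7,-0.2],[-0.2,-12.9,6.5],0],[[-0.4,0.7,-0.2],[2,-12.9,6.5],0]]}}

```text
clock: 3.8
tool_pos: [0.5757, 0.1055, 0.1771]
orientation: [-171.4, 88.5, 7.5]
force: [0.5, 0.3, -0.5]
opening: 0.0002
```

```bash
python3 g.py 18 -20 143
```

```text
t 3.8 org now [ 26.6 -27.8 177.1] F [ 0.5  0.3 -0.5] open 0.0002
[ 18. -20. 143.] rot [ 0.6 -1.5  0.2] shift cm [3.38 0.87 0.88] T.shift [3.41 0.86 0.78]
```

{"op": "servo_tool", "data": {"deltas": [[[0.3,-0.8,0.1],[0.8,0.4,0.5],0],[[0.6,-1.5,0.2],[2,0.8,0.9],0],[[0.6,-1.5,0.2],[3,0.9,0.9],0],[[0.6,-1.5,0.2],[3.4,0.9,0.9],0],[[0.6,-1.5,0.2],[3.4,0.9,0.9],0]]}}

```text
clock: 4.3
tool_pos: [0.5673, 0.0961, 0.1421]
orientation: [6.7, 89.9, -175.0]
force: [-0.0, 0.3, -0.4]
opening: 0.0004
```

```bash
python3 g.py -128 -20 143
```

```text
t 4.3 org now [ 17.  -19.7 142.1] F [-0.   0.3 -0.4] open 0.0004
[-128.  -20.  143.] rot [-0.1  0.1 -0. ] shift cm [-0.09 14.5  -0.04] T.shift [-0.09 14.5  -0.03]
```

{"op": "servo_tool", "data": {"deltas": [[[0,0,0],[-0.1,1,0],0],[[0,0,0],[-0.1,2.5,0],0],[[0,0,0],[-0.1,4.5,0],0],[[0,0,0],[-0.1,6.5,0],0],[[0,0,0],[-0.1,8.5,0],0]]}}

```text
clock: 4.8
tool_pos: [0.5647, 0.0095, 0.1436]
orientation: [-25.9, 90.0, 152.4]
force: [-0.7, 1.3, -0.3]
opening: 0.0004
```

```bash
python3 g.py -128 -20 143
```

```text
t 4.8 org now [-69.6 -19.6 143.6] F [-0.7  1.3 -0.3] open 0.0004
[-128.  -20.  143.] rot [-0.1  0.   0. ] shift cm [ 0.06  5.84 -0.04] T.shift [ 0.06  5.84 -0.04]
```

{"op": "servo_tool", "data": {"deltas": [[[0,0,0],[0,2,0],0],[[0,0,0],[0,4,0],0],[[0,0,0],[0,5.8,0],0],[[0,0,0],[0,5.8,0],0],[[0,0,0],[-4.5,4.5,0],0]]}}

```text
clock: 5.3
tool_pos: [0.5594, -0.0378, 0.1839]
orientation: [6.8, 89.4, -175.2]
force: [0.6, 0.0, 0.2]
opening: 0.0001
```

```bash
python3 g.py 0 38 185; python3 -c "
from h import *
t=cam('top');w=cam('wrist');a=t['image'][180:340,240:450]
b=np.vstack([cv2.resize(a,(394,300)),cv2.resize(w['image'],(394,300))]);cv2.imwrite('pics/c2.png',b[:,:,::-1])"
```

```text
t 5.3 org now [-117.   -15.7  183.9] F [0.6 0.  0.2] open 0.0001
[  0.  38. 185.] rot [-0.3  0.6 -0.1] shift cm [ -0.06 -11.68   5.44] T.shift [ -0.11 -11.7    5.37]
```

View pics/c2.png

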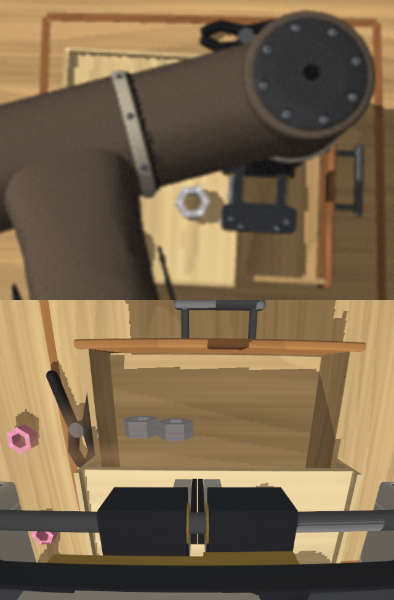

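Nuts 1 and 2 are both in the drawer, at about (140,427) and (175,429) in the wrist half. Now nut 3.

{"op": "servo_tool", "data": {"deltas": [[[-0.3,0.6,-0.1],[0,-3.5,1.7],0],[[-0.3,0.6,-0.1],[0,-7.5,3.6],0],[[-0.3,0.6,-0.1],[0,-10.5,5],0],[[-0.3,0.6,-0.1],[0,-11.6,5.5],0],[[-0.3,0.6,-0.1],[0,-11.6,5.5],0]]}}

```text
clock: 5.9
tool_pos: [0.5148, 0.0834, 0.1946]
orientation: [-170.5, 88.8, 8.2]
force: [-0.0, -0.3, -0.6]
opening: 0.0005
```

```bash
python3 g.py 0 39 143
```

```text
t 5.9 org now [  2.8  32.4 194.6] F [-0.  -0.3 -0.6] open 0.0005
[  0.  39. 143.] rot [ 0.4 -1.1  0.2] shift cm [5.15 0.29 0.77] T.shift [5.16 0.28 0.66]
```

{"op": "servo_tool", "data": {"deltas": [[[0.2,-0.6,0.1],[1.5,0.2,0.5],0],[[0.4,-1.1,0.2],[3,0.3,0.8],0],[[0.4,-1.1,0.2],[4.4,0.3,0.8],0],[[0.4,-1.1,0.2],[5.1,0.3,0.8],0],[[0.4,-1.1,0.2],[5.1,0.3,0.8],0]]}}

```text
clock: 6.4
tool_pos: [0.507, 0.0796, 0.1416]
orientation: [38.0, 89.8, -143.8]
force: [-0.5, 0.7, -0.4]
opening: 0.0006
```

```bash
python3 g.py -128 39 143
```

```text
t 6.4 org now [ -1.3  40.1 141.6] F [-0.5  0.7 -0.4] open 0.0006
[-128.   39.  143.] rot [-0.1  0.1 -0.1] shift cm [-0.12 12.67 -0.13] T.shift [-0.14 12.67 -0.11]
```

{"op": "servo_tool", "data": {"deltas": [[[0,0,0],[-0.1,1,0],0],[[0,0,0],[-0.1,2.5,0],0],[[0,0,0],[-0.1,4.5,0],0],[[0,0,0],[-0.1,6.5,0],0],[[0,0,0],[-0.1,8.5,0],0]]}}

```text
clock: 6.9
tool_pos: [0.5046, -0.0069, 0.1434]
orientation: [53.3, 89.9, -128.4]
force: [0.8, 1.5, 0.9]
opening: 0.0001
```

{"op": "servo_tool", "data": {"deltas": [[[0,0,0],[0,2,0],0],[[0,0,0],[0,3.7,0],0],[[0,0,0],[0,4.2,0],0],[[0,0,0],[0,4.2,0],0],[[0,0,0],[-4.5,4.2,0],0]]}}

```text
clock: 7.4
tool_pos: [0.4997, -0.0494, 0.1842]
orientation: [13.4, 89.4, -168.5]
force: [1.4, 1.2, -0.2]
opening: 0.0001
```

```bash
python3 g.py -310 0 185; python3 -c "
from h import *
t=cam('scene');w=cam('wrist');a=t['image'][120:300,220:460]
b=np.vstack([cv2.resize(a,(400,300)),cv2.resize(w['image'],(400,300))]);cv2.imwrite('pics/c3.png',b[:,:,::-1])"
```

```text
t 7.4 org now [-130.4   43.6  184.2] F [ 1.4  1.2 -0.2] open 0.0001
[-310.    0.  185.] rot [-0.2  0.6 -0.1] shift cm [-0.08 17.94 -4.42] T.shift [-0.08 17.96 -4.36]
```

View pics/c3.png

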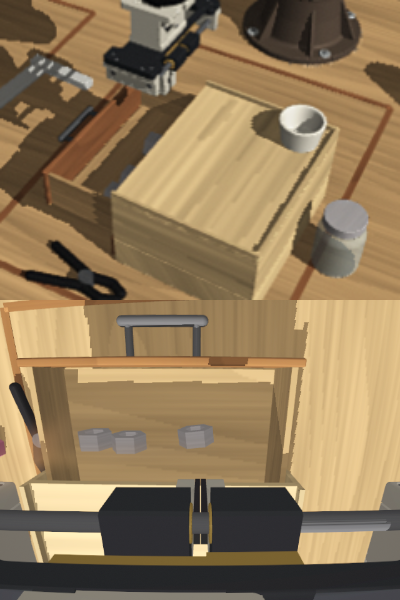

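All three nuts are in the drawer, at about (95,439), (128,441) and (196,436), and the top is clear apart from the ramekin. Next I go round to the handle.

{"op": "servo_tool", "data": {"deltas": [[[-0.2,0.6,-0.1],[-0.1,4,-1],0],[[-0.2,0.6,-0.1],[-0.1,8.5,-2.1],0],[[-0.2,0.6,-0.1],[-0.1,13,-3.2],0],[[-0.2,0.6,-0.1],[-0.1,16.5,-4],0],[[-0.2,0.6,-0.1],[-0.1,17.9,-4.4],0]]}}

```text
clock: 8.0
tool_pos: [0.5456, -0.231, 0.1949]
orientation: [-177.7, 89.0, 0.7]
force: [-0.5, -0.4, 0.1]
opening: 0.0006
```

```bash
python3 g.py -310 0 81
```

```text
t 8.0 org now [-310.6   -7.7  194.9] F [-0.5 -0.4  0.1] open 0.0006
[-310.    0.   81.] rot [ 0.1 -1.   0. ] shift cm [11.38 -0.06  0.97] T.shift [11.39 -0.06  0.77]
```

{"op": "servo_tool", "data": {"deltas": [[[0,-0.5,0],[3,0,0.5],0],[[0.1,-1,0],[6,0,0.9],0],[[0.1,-1,0],[9,0,1],0],[[0.1,-1,0],[11,0,1],0],[[0.1,-1,0],[11.4,0,1],0]]}}

```text
clock: 8.5
tool_pos: [0.5363, -0.2298, 0.0785]
orientation: [-21.6, 89.8, 156.7]
force: [-0.6, 0.2, -0.2]
opening: 0.0001
```

```bash
python3 g.py -280 0 81 -168 0 81; python3 -c "
from h import *
w=cam('wrist');cv2.imwrite('pics/w4.png',cv2.resize(w['image'],(480,360))[:,:,::-1])"
```

```text
t 8.5 org now [-309.7    1.6   78.5] F [-0.6  0.2 -0.2] open 0.0001
[-280.    0.   81.] rot [0.  0.2 0.1] shift cm [-0.25 -2.97 -0.16] T.shift [-0.25 -2.97 -0.16]
[-168.    0.   81.] rot [0.  0.2 0.1] shift cm [ -0.23 -14.17  -0.17] T.shift [ -0.25 -14.17  -0.16]
```

View pics/w4.png

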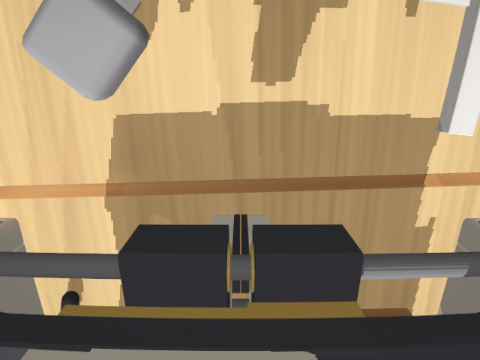

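The tape and square are clear of the fingers, and the handle is hidden behind them, as expected. I push gently and watch the force.

{"op": "servo_tool", "data": {"deltas": [[[0,0,0],[-0.2,-1,-0.1],0],[[0,0,0],[-0.2,-2,-0.1],0],[[0,0,0],[-0.2,-3,-0.1],0],[[0,0,0],[-0.2,-4,-0.1],0],[[0,0,0],[-0.2,-5,-0.1],0]]}}

```text
clock: 9.05
tool_pos: [0.5403, -0.1793, 0.0824]
orientation: [-87.3, 90.0, 91.1]
force: [0.7, -2.2, 2.2]
opening: 0.0002
```

```bash
python3 g.py -168 0 81
```

```text
t 9.05 org now [-259.1   -0.8   82.4] F [ 0.7 -2.2  2.2] open 0.0002
[-168.    0.   81.] rot [0.1 0.  0. ] shift cm [ 0.15 -9.11  0.07] T.shift [ 0.14 -9.11  0.08]
```

{"op": "servo_tool", "data": {"deltas": [[[0,0,0],[0.1,-1.3,0],0],[[0,0,0],[0.1,-2.7,0],0],[[0,0,0],[0.1,-4.1,0],0],[[0,0,0],[0.1,-5.5,0],0],[[0,0,0],[0.1,-6.8,0],0]]}}

```text
clock: 9.55
tool_pos: [0.5425, -0.11, 0.0815]
orientation: [-123.8, 90.0, 54.6]
force: [2.1, -2.8, 1.1]
opening: 0.0002
```

{"op": "servo_tool", "data": {"deltas": [[[0,0,0],[0,-0.4,0],0],[[0,0,0],[0,-0.7,0],0],[[0,0,0],[0,-1,0],0],[[0,0,0],[0,-1.2,0],0],[[0,0,0],[0,-1.4,0],0]]}}

```text
clock: 10.05
tool_pos: [0.5426, -0.0962, 0.0813]
orientation: [-79.5, 90.0, 98.9]
force: [0.8, -2.0, -0.2]
opening: 0.0003
```

```bash
python3 g.py -168 0 81
```

```text
t 10.05 org now [-175.9   -0.7   81.3] F [ 0.8 -2.  -0.2] open 0.0003
[-168.    0.   81.] rot [0.1 0.  0. ] shift cm [ 0.03 -0.79  0.07] T.shift [ 0.03 -0.79  0.07]
```

{"op": "servo_tool", "data": {"deltas": [[[0,0,0],[0,-0.2,0],0],[[0,0,0],[0,-0.3,0],0],[[0,0,0],[0,-0.4,0],0],[[0,0,0],[0,-0.5,0],0],[[0,0,0],[0,-0.6,0],0]]}}

```text
clock: 10.55
tool_pos: [0.5428, -0.0901, 0.0813]
orientation: [-85.1, 90.0, 93.3]
force: [1.4, -1.7, -0.3]
opening: 0.0004
```

{"op": "servo_tool", "data": {"deltas": [[[0,0,0],[0,-0.1,0],0],[[0,0,0],[0,-0.2,0],0],[[0,0,0],[0,-0.3,0],0],[[0,0,0],[0,-0.3,0],0],[[0,0,0],[0,-0.3,0],0]]}}

```text
clock: 11.05
tool_pos: [0.5428, -0.0869, 0.0813]
orientation: [-69.0, 90.0, 109.3]
force: [0.6, -1.2, 0.1]
opening: 0.0003
```

{"op": "servo_tool", "data": {"deltas": [[[0,0,0],[0,-0.1,0],0],[[0,0,0],[0,-0.2,0],0],[[0,0,0],[0,-0.3,0],0],[[0,0,0],[0,-0.3,0],0],[[0,0,0],[0,-0.3,0],0]]}}

```text
clock: 11.55
tool_pos: [0.5427, -0.0858, 0.0813]
orientation: [60.6, 89.9, -121.0]
force: [3.7, -13.2, -1.6]
opening: 0.0007
```

The force jumps to 13 N, so the drawer has reached its stop. I press once more to confirm, then back off.

{"op": "servo_tool", "data": {"deltas": [[[0,0,0],[0,-0.2,0],0],[[0,0,0],[0,-0.3,0],0],[[0,0,0],[0,-0.3,0],0]]}}

```text
clock: 11.85
tool_pos: [0.5427, -0.0857, 0.0814]
orientation: [73.0, 89.7, -108.7]
force: [5.3, -19.0, -1.9]
opening: 0.0005
```

{"op": "servo_tool", "data": {"deltas": [[[0,0,0],[0,1,0],0],[[0,0,0],[0,3,0],0],[[0,0,0],[-1,5,0],0],[[0,0,0],[-5,7,0],0],[[0,0,0],[-9,9,0],0]]}}

```text
clock: 12.35
tool_pos: [0.5391, -0.1757, 0.172]
orientation: [45.6, 89.6, -136.1]
force: [1.3, 0.8, -0.2]
opening: 0.0004
```

```bash
python3 g.py; python3 -c "
from h import *
from m import *
t=cam('scene');k=cam('top');a=t['image'][120:300,180:460];b=k['image'][140:365,210:530]
c=np.vstack([cv2.resize(a,(426,274)),cv2.resize(b,(426,300))]);cv2.imwrite('pics/c5.png',c[:,:,::-1])
print('handle shut px',w2p(k,o2w(p,[[-.153,-.04,.092],[-.153,.04,.092],[-.118,0,.122]])).round(1))"
```

```text
t 12.35 org now [-255.5    0.4  172. ] F [ 1.3  0.8 -0.2] open 0.0004
handle shut px [[385.2 257.2]
 [384.3 290.9]
 [371.2 271.9]]
```

View pics/c5.png

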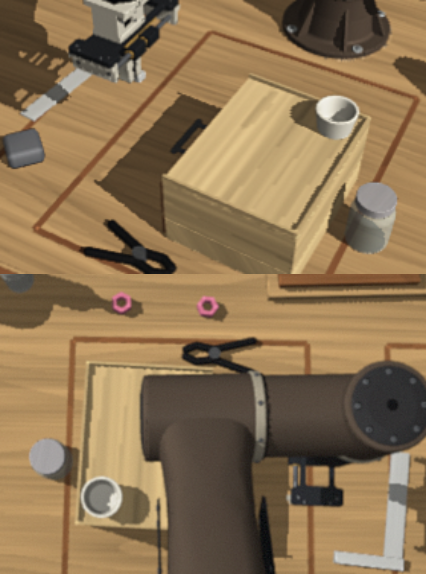

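```bash
python3 -c "
from plant import ctrl
print(ctrl.get_obs()['qvel'].round(2)); print(ctrl.close_job())"
```

```text
[ 1.6   2.17 -4.99 -2.3   4.67 -1.94]
the job is handed in; nothing more can be done
None
```

All three steel nuts are in the upper drawer and the drawer is shut. I handed the job in at about 12.4 s of the 64 s allowed. Each nut got its own stroke with closed fingers over the open front edge, and none was picked up. I then pushed the drawer in by its handle.

- **Nuts:** the wrist picture after the third stroke showed all three in the drawer and only the ramekin left on the organiser's top.
- **Drawer:** the push took about 2 N until it stopped dead. Pressing on to 19 N moved it no further. The handle then sat at about x = -151 mm by my estimate, against -153 mm expected when shut. That is within my pose error of about 4 mm.
- **Everything else:** the final pictures show the ramekin, jar, clamp, square, tape and pink nuts apparently where they were. I judged this by eye and did not re-measure them. The screwdriver was outside those crops, but the arm never went near it.
- **Disagreement:** the wrist camera put the organiser's edges and the nuts 3 to 5 mm off the first fit from the top camera. I allowed for that in the strokes.
- **Not checked:** the nuts can't be seen with the drawer shut. The arm was clear of everything but still settling at a few degrees per second when I handed in.

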